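# Open a left-hand clamp screw on a fuel-gas outlet and park its cap

## Robot

A 6-joint arm with a two-finger parallel gripper is mounted at the origin on a cart in front of the work surface, level with it; the furniture and walls round the work are solid. World frame = base frame: x ahead of the robot, y to its left, z up, the work surface at z = 0. Lengths are in m, angles in rad, forces in N, time in s.
With the tool pointing down it reaches from about 0.325 to 0.775 m from the base axis. Payload 9.3 kg.
Tool frame: the origin (TCP) lies midway between the tips of the shut fingers; the grasp point (between the pads) lies 19 mm behind it (manip.hold_point_z is the distance from the TCP to the grasp point, in m); z points along the fingers, y is the line along which they close (so a half turn about z gives the same grasp; the last joint's range is limited). The gripper opens to 85 mm and grips with 20 to 120 N. Pads are 22 mm wide; open, the fingers measure 114 mm over their backs; the gripper's body (76 mm by 85 mm) begins 54 mm behind the grasp point. The pads swing forward as they close: fully open they stand 13 mm farther back than shut.
Start: joints at [1.194, 0.259, 0.021, 1.334, 0, 1.418], TCP at [0.122, 0.536, 0.231] pointing down, gripper open.
Joint ranges: [-3.04, 3.04], [-0.91, 1.82], [-1.04, 1.36], [-1.92, 1.95], [-1.52, 1.45], [-3.14, 3.14]. Speed limits (rad/s): [2.22, 2.22, 2.79, 3.14, 3.14, 3.14].

## Interface

Orientations are given as a unit quaternion [w, x, y, z].
In Python, from workcell import manip gives the robot as it stands.
- The arm moves only by the tool apply_moves, never from a script. Its argument "moves" is a list of rows, each a list of 7 numbers: the turn, a rotation vector about the tool's x, y, z as a fraction of full scale, then the shift along the tool's x, y, z as a fraction of full scale, then the closure, from -1 (fully open) to 1 (shut), so that 0 is half open. In form: [[rx, ry, rz, tx, ty, tz, grip], ...]. A call has 1 to 12 rows; each row is the pose to reach, as a shift and turn from the pose commanded when the call began, along the tool's axes at that moment; what a row does not reach only later rows make up. Full scale, the value 1, is 0.2 m for a shift and 45 degrees for a turn. A row lasts 1/8 s, in which the tool goes at most 62.5 mm and 10.7 degrees, less where a joint would pass 70% of its speed; a pose out of reach is approached as far as the arm can. A call with a number of a shift or a turn outside -1 to 1 is refused whole. A call with a gripper value outside its range is refused whole. The fingers move at their own pace and stop on an object; "squeeze" is the grip in N (left out, the last holds). Time passes only in rows, so rows that repeat a pose let the fingers close. It gives the time, the measured TCP pose, the force, the opening and the grip force at its end, in the units of the state.
- manip.observe(): the state, without advancing time (a new reading comes with each control period).
- manip.get_image(name): name is "scene" or "top"; returns the picture (400x640x3 uint8, blue, green, red); there is no depth.
- manip.camera_params(name): a dict with "camera_matrix" (3x3 intrinsics, pixels), "R" (3x3) and "t" (3): a world point X has camera coordinates R X + t. Camera axes: x right, y down, z forward; pixel columns grow to the right and rows downward; lengths in m; the calibration is good to about 2 mm. A picture is of the moment at which its call begins. camera_params takes no time and is no camera call.
- manip.job_done(): hands the job in; it is judged then, once.
Trained networks look in the newest picture that a camera, given by its name, has taken for a name from the list of things; names that differ only in an ending like _2 or _b are one class to them, and where a whole thing is asked for, a point or a joint stands for the part that bears it (a point fixed in the world has none). Each returns a list of dicts, best first, with "score" (0 to 1); they miss things now and then, are a little off and sometimes report something else, mostly with a low value. They report only what shows in the picture. A call takes as long as a camera call.
- manip.boxes_of(camera, target): "bbox" ([left, top, width, height] in pixels, round what is visible of it).
- manip.masks_of(camera, target): "region" (400x640 bool, what is visible of it) and "bbox" ([left, top, width, height] in pixels, round what is visible of it).
- manip.mark_of(camera, target): "point" ([column, row] in pixels: a listed point, or the origin of a listed thing).
The state is a dict: "t": time; "qpos": joint angles; "dq": joint speeds; "joint_torque": joint torques, N m; "eef_pos": TCP position; "ee_rot": TCP orientation; "wrist_force": force on the tool from outside, world axes, zero at the start; "moment": the same for the moment, N m; "width": finger opening in m; "finger_force": force on a finger pad.
Only numpy, scipy, OpenCV 4.12 (cv2) and the standard library are available. Lean on these libraries where they do the work, as an engineer would, in place of code of your own. Each camera call takes 0.05 s, during which the arm holds its last target. There are 200 camera calls.

## Task

The brass cap on the fuel-gas outlet is held down by the nose of a slanting screw with a red T-bar. Its thread is left-handed: loosen it by turning the T-bar clockwise as seen from the T-bar end (never the other way) until it is at or close to its stop and the nose is clear of the cap, leaving the cap seated meanwhile. Then lift the cap off and set it gently, rim down and flat on the floor, in the empty near pocket of the grey tray, without shifting or toppling the things standing around.

Things in the scene. Friction and masses are not known exactly. Their poses are not given: they have to be found in the camera images.
- outlet: Fuel-gas outlet stand, fixed. Grey base plate 190x94x12 mm (x -130 to +60), brass seat 68 mm across, top 50 mm high, with a spigot 38 mm across and 8 mm tall that the cap sits over; at x -80 a grey column 109 mm high carries the slanting screw. Origin on the table under the axis of seat and cap; z up; the screw is on the -x side. May stand left or right, turned up to 0.35 rad.
- tee_grip (a point): Centre of the screw's red T-bar, where to grip it. Bar 76 mm long (its y), 16 mm thick (its x), 24 mm tall (its z). z points outward along the screw, leaning 31.5 degrees from vertical towards the outlet's -x side. Under the bar is a stem 15 mm across; the stand's steel boss, 37 mm across, begins 47 mm below the bar's centre when the joint is 0.
- tee (a joint): Turn of the screw, rad: grows clockwise seen from the T-bar end (about minus z of tee_grip). Left-hand thread: each rad clockwise draws the bar 7.5 mm outward along that z. Starts tight at 0.08 to 0.35; opening stop at 3.0; from 2.5 the nose is clear and the cap lifts straight up. Below -0.12 is over-tightened (a fault). Friction 0.25 N m; stays where left.
- cap_centre (a point): Centre (half-way up) of the loose cap, 70 mm tall, 0.25 kg: below, a brass flange 68 mm across, 12 mm tall, hollow beneath (41 mm across, 9.5 mm deep); a brass shoulder 47 mm across up to 20 mm; then a round black grip 34 mm across from 20 to 70 mm above the rim. z points up out of the grip. On the outlet its rim is 50 mm, its centre 85 mm above the table.
- tray: Grey parts tray, fixed, 190x100x26 mm, with two round pockets 75 mm across and 12 mm deep, 90 mm apart along its x. Origin on the table under the near pocket, the empty one; the far pocket (+x) holds a petri dish. Stands on the other side from the outlet, turned up to 0.25 rad. A tall covered microscope, fixed, stands to the right of the work (y below -0.35).
- pocket (a point): Centre of the floor of the tray's near pocket, 14 mm above the table; its rim is 12 mm higher. A cap seated there has its centre 35 mm above this point.
- wash_bottle: Wash bottle with red spout, loose, body 65 mm across, 204 mm tall, stands between outlet and tray; the spout points roughly along x. Origin at the underside.
- staining_jar: Round jar with black lid, loose, 66 mm across, 102 mm tall, near the front in the middle. Origin at the underside.
- stain_red: Brown dropper bottle, loose, 34 mm across, 101 mm tall, at the left edge. Origin at the underside.
- tape: Roll of tan tape lying flat, loose, 104 mm across, 25 mm tall, front left. Origin at the underside.
- petri: Petri dish, loose, 60 mm across, 15 mm tall, in the tray's far pocket. Origin at the underside.

How it is judged:
By the outcome, as a careful person would: the job done as asked, in the order asked, and still so for the second after the job is handed in, with the robot touching nothing.
It also fails if it takes over 72 s, if anything falls off the work surface, if the arm or the gripper's body presses on something with over 40 N, if the wrist force passes 120 N, or if a joint passes its speed limit or range.

## Working session

There is one attempt and no reset: what is moved stays moved. The work goes in short steps, Python scripts to look and compute and a tool call to move; the robot and the scene stay as the last step left them, time stands still between calls to the robot, and variables do not carry over. Pictures are saved under pics/ and viewed, at most 11 in all, crops included, and the job is handed in when it is done.

Besides the shell and the picture viewer there is one more tool, called after ">>>" as name(argument=value, ...), one argument or row to a line, values as JSON. apply_moves: Moves the arm, as the interface text tells. Shift numbers are shares of 0.2 m and turn numbers shares of 45 degrees, none past 1 either way. Its arguments: {"type":"object","properties":{"moves":{"type":"array","items":{"type":"array","items":{"type":"number"}}},"squeeze":{"type":"number"}},"required":["moves"]}

```bash
mkdir -p pics; ls; cat > h.py <<'E'
from workcell import manip
import numpy as np, cv2
from scipy.spatial.transform import Rotation as R
def cam(n):
    p=manip.camera_params(n); return np.array(p["camera_matrix"]),np.array(p["R"]),np.array(p["t"])
def onz(n,px,z):
    K,Rm,t=cam(n); d=Rm.T@np.linalg.inv(K)@np.array([px[0],px[1],1.]); c=-Rm.T@t
    return c+d*(z-c[2])/d[2]
def proj(n,X):
    K,Rm,t=cam(n); q=K@(Rm@np.array(X)+t); return q[:2]/q[2]
def tri(pa,pb,a="scene",b="top"):
    P=[]
    for n in(a,b):
        K,Rm,t=cam(n); P.append(K@np.c_[Rm,t])
    X=cv2.triangulatePoints(P[0],P[1],np.array(pa,float).reshape(2,1),np.array(pb,float).reshape(2,1)).ravel()
    X=X[:3]/X[3]
    return X,[np.round(proj(a,X)-pa,1),np.round(proj(b,X)-pb,1)]
def rot(o=None):
    q=manip.observe()["ee_rot"]; return R.from_quat([q[1],q[2],q[3],q[0]])
E
python3 - <<'E'
from h import *
np.set_printoptions(precision=3,suppress=True)
for n in("scene","top"):
    cv2.imwrite(f"pics/{n}0.png",manip.get_image(n))
    K,Rm,t=cam(n); print(n,"campos",-Rm.T@t,"f",K[0,0],"fwd",Rm[2])
m={}
for x in("outlet","tee_grip","cap_centre","tray","pocket","wash_bottle","staining_jar","stain_red","tape"):
    for n in("scene","top"):
        r=manip.mark_of(n,x); m[x,n]=r
        print(x,n,[(np.round(a["point"],1).tolist(),round(a["score"],2)) for a in r[:2]])
    if m[x,"scene"] and m[x,"top"]: print("   ",*tri(m[x,"scene"][0]["point"],m[x,"top"][0]["point"]))
print(manip.observe(),manip.hold_point_z)
E
```

```text
pics
scene campos [0.275 0.667 0.74 ] f 401.88859966249356 fwd [ 0.309 -0.679 -0.666]
top campos [0.394 0.068 1.144] f 453.15591736001454 fwd [ 0.168 -0.007 -0.986]
outlet scene [([321.8, 178.0], 0.62)]
outlet top [([416.0, 171.2], 0.64)]
    [ 0.65  -0.182 -0.006] [array([-0.4, -0.1]), array([0.1, 0.4])]
tee_grip scene [([350.7, 140.4], 0.58)]
tee_grip top [([424.0, 196.4], 0.82)]
    [ 0.558 -0.161  0.164] [array([0.6, 0.1]), array([-0.1, -0.5])]
cap_centre scene [([320.8, 153.9], 0.82), ([351.8, 138.3], 0.52)]
cap_centre top [([417.9, 162.9], 0.66)]
    [ 0.648 -0.166  0.092] [array([-0.7, -0.2]), array([0.2, 0.7])]
tray scene [([249.7, 271.3], 0.77)]
tray top [([266.1, 168.8], 0.63)]
    [0.653 0.207 0.003] [array([0.9, 0.2]), array([-0.2, -0.6])]
pocket scene [([252.2, 269.4], 0.88)]
pocket top [([264.2, 168.4], 0.6)]
    [0.648 0.209 0.016] [array([-0.8, -0.2]), array([0.2, 0.6])]
wash_bottle scene [([304.1, 213.1], 0.8)]
wash_bottle top [([349.5, 176.7], 0.57)]
    [ 0.627 -0.009  0.012] [array([-1.8, -0.4]), array([0.4, 1.5])]
staining_jar scene [([380.9, 242.3], 0.84)]
stain
[... 189 characters left out ...]
3.1, 202.6], 0.7)]
    [ 0.566  0.37  -0.016] [array([1.3, 0.3]), array([-0.3, -0.8])]
tape scene [([367.0, 312.1], 0.73), ([247.2, 353.1], 0.36)]
tape top [([272.6, 273.9], 0.86)]
    [ 0.382  0.184 -0.018] [array([-1.8, -0.3]), array([0.2, 1.2])]
{'t': 1.0, 'qpos': array([1.194, 0.259, 0.021, 1.334, 0.   , 1.418]), 'dq': array([-0.   , -0.   ,  0.   , -0.001,  0.   , -0.001]), 'joint_torque': array([  0.001, -55.538,  34.474,   0.001,  -0.   ,   0.   ]), 'eef_pos': array([0.122, 0.536, 0.231]), 'ee_rot': array([-0.   ,  0.112,  0.994,  0.   ]), 'wrist_force': array([-0.507, -0.818,  0.259]), 'moment': array([ 0.038, -0.016,  0.016]), 'finger_force': 0.0, 'width': 0.0852709770688186} 0.0187
```

```bash
python3 - <<'E'
import cv2
a=cv2.imread("pics/scene0.png");b=cv2.imread("pics/top0.png")
cv2.imwrite("pics/s1.png",cv2.resize(a[90:240,230:430],(800,600),interpolation=cv2.INTER_CUBIC))
cv2.imwrite("pics/t1.png",cv2.resize(b[110:260,330:530],(800,600),interpolation=cv2.INTER_CUBIC))
E
```

```text
(no output)
```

View pics/s1.png

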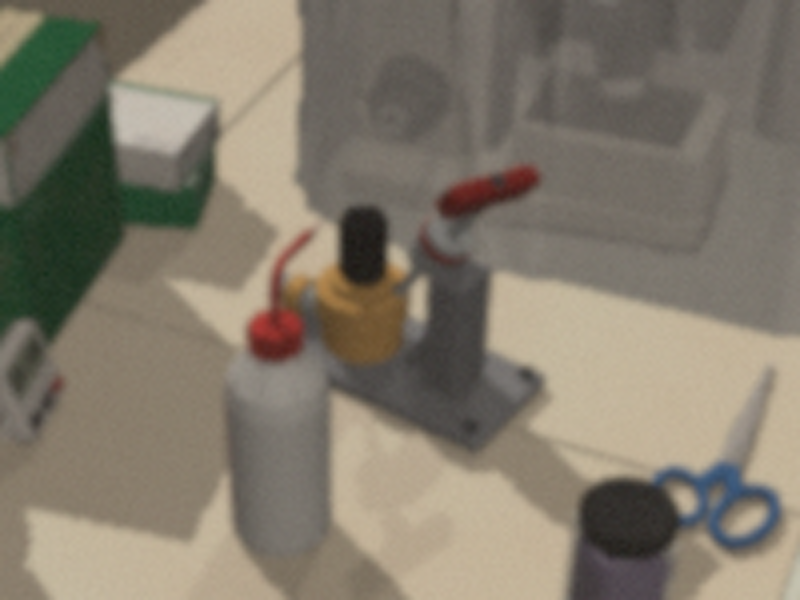

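View pics/t1.png

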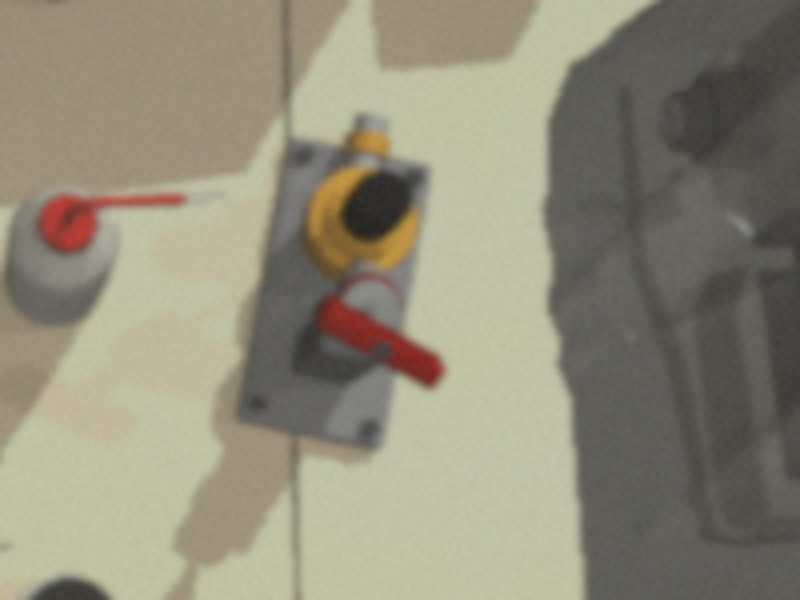

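View pics/top0.png

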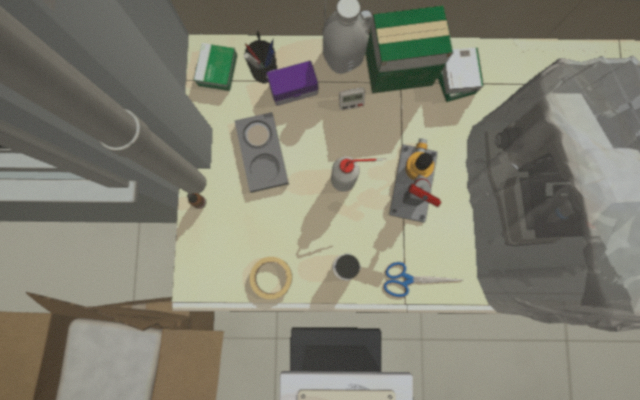

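Top view: outlet plate lies right with the bar near (424,196) and cap at (420,163). The tray's empty pocket is at (265,167), and the wash bottle stands between at (347,172). The bar's ends in the top view are about (411,187) and (439,204).

```bash
python3 - <<'E'
from h import *
np.set_printoptions(precision=4,suppress=True)
px=[(389.25,214.5),(424.5,222.5),(437,152),(402.5,144.5)] # near-left, near-right, far-right, far-left
W=np.array([onz("top",p,0.012)[:2] for p in px])
L=np.array([(-.13,.047),(-.13,-.047),(.06,-.047),(.06,.047)])
a=L-L.mean(0);b=W-W.mean(0)
th=np.arctan2((a[:,0]*b[:,1]-a[:,1]*b[:,0]).sum(),(a*b).sum())
c,s=np.cos(th),np.sin(th);Rz=np.array([[c,-s],[s,c]])
o=W.mean(0)-Rz@L.mean(0); print("outlet",o,"yaw",th,"resid mm",1e3*(W-o-L@Rz.T))
zt=np.r_[Rz@[-np.sin(.5498),0],np.cos(.5498)]
print("tee z",zt)
# mask refinement of bar
pts={}
for n in("scene","top"):
    r=manip.masks_of(n,"tee_grip"); print(n,[(x["score"],x["bbox"],x["region"].sum()) for x in r[:2]])
    im=manip.get_image(n); B,G,Rr=[im[...,i].astype(int) for i in range(3)]
    red=((Rr>90)&(Rr>1.8*G)&(Rr>1.8*B)).astype(np.uint8)
    k,lab,st,ce=cv2.connectedComponentsWithStats(red)
    for i in range(1,k):
        if st[i,4]>40:
            ys,xs=np.nonzero(lab==i); rc=cv2.minAreaRect(np.c_[xs,ys].astype(np.float32)); print(n,st[i],ce[i],rc)
K=0
for n in("scene","top"):
    for i in("tee_grip","cap_centre","pocket"):print(n,i,[(np.round(a["point"],1),round(a["score"],2)) for a in manip.mark_of(n,i)[:2]])
E
```

```text
outlet [ 0.651  -0.1773] yaw -0.20329658270366777 resid mm [[ 1.8521 -2.4345]
 [ 1.5481  1.3106]
 [-1.6731  2.23  ]
 [-1.727  -1.1061]]
tee z [-0.5118  0.1055  0.8526]
scene [(0.5, [327.1, 132.2, 39.7, 33.1], np.int64(252))]
scene [293 167  13  12 117] [298.8205 172.3419] ((299.0, 172.5), (11.0, 12.0), 90.0)
top [(0.78, [407.8, 186.0, 35.3, 21.7], np.int64(324)), (0.36, [233.1, 112.6, 55.1, 81.7], np.int64(2497))]
top [340 159  28  14 160] [347.8313 164.7438] ((352.2427062988281, 161.7841339111328), (13.038030624389648, 26.71808624267578), 57.094757080078125)
top [410 184  30  22 218] [423.7294 194.4817] ((424.3846435546875, 195.076904296875), (33.241302490234375, 7.938222408294678), 29.744882583618164)
scene tee_grip [(array([351.1, 136.8]), 0.82)]
scene cap_centre [(array([319.7, 154.4]), 0.62)]
scene pocket [(array([254.6, 270.7]), 0.6)]
top tee_grip [(array([424.6, 194. ]), 0.53)]
top cap_centre [(array([418. , 161.7]), 0.72)]
top pocket [(array([262.2, 167.3]), 0.67), (array([267.8, 169.5]), 0.55)]
```

```bash
python3 - <<'E'
from h import *
np.set_printoptions(precision=4,suppress=True)
acc={}
for k in range(4):
    for n in("scene","top"):
        manip.get_image(n)
        for i in("tee_grip","cap_centre","pocket","tray","outlet"):
            if r:=manip.mark_of(n,i): acc.setdefault((i,n),[]).append(r[0]["point"])
E_={}
for i in("tee_grip","cap_centre","pocket","tray","outlet"):
    p=[np.median(acc[i,n],0) for n in("scene","top")]; print(i,p,*tri(*p))
    E_[i]=tri(*p)[0]
print("cap from plane .085:",onz("top",np.median(acc["cap_centre","top"],0),.085),onz("scene",np.median(acc["cap_centre","scene"],0),.085))
print("pocket plane .014:",onz("top",np.median(acc["pocket","top"],0),.014),onz("scene",np.median(acc["pocket","scene"],0),.014))
th=-.203;zt=np.array([-np.sin(.5498)*np.cos(th),-np.sin(.5498)*np.sin(th),np.cos(.5498)])
T=E_["tee_grip"]
def onp(n,px):
    K,Rm,t=cam(n);d=Rm.T@np.linalg.inv(K)@np.array([*px,1.]);c=-Rm.T@t
    return c+d*(zt@(T-c))/(zt@d)
xt=np.array([np.cos(.5498)*np.cos(th),np.cos(.5498)*np.sin(th),np.sin(.5498)]);yt=np.cross(zt,xt)
for n,a,b in(("top",(424.38-16.6*np.cos(.519),195.1-16.6*np.sin(.519)),(424.38+16.6*np.cos(.519),195.1+16.6*np.sin(.519))),("scene",(341.2,140.7),(363.7,134.5))):
    v=onp(n,b)-onp(n,a);m=(onp(n,b)+onp(n,a))/2;print(n,"len",np.linalg.norm(v),"mid",m,"angle of bar in tee xy (x,y) deg",np.degrees(np.arctan2(v@yt,v@xt)))
E
```

```text
tee_grip [array([350.8 , 136.95]), array([422.75, 197.1 ])] [ 0.555  -0.1542  0.1788] [array([1.1, 0.2]), array([-0.3, -1. ])]
cap_centre [array([322.15, 153.5 ]), array([419.95, 162.9 ])] [ 0.6476 -0.1713  0.0906] [array([-1.1, -0.2]), array([0.3, 1. ])]
pocket [array([252.2 , 269.55]), array([264.75, 166.3 ])] [0.6521 0.208  0.0126] [array([-2. , -0.5]), array([0.5, 1.3])]
tray [array([251.9, 273.3]), array([266.15, 171.85])] [ 0.6462  0.2077 -0.001 ] [array([1.2, 0.3]), array([-0.3, -0.8])]
outlet [array([323.2, 179.6]), array([415.1, 169.7])] [ 0.6513 -0.1816 -0.0106] [array([-2.2, -0.5]), array([0.5, 1.9])]
cap from plane .085: [ 0.6515 -0.1719  0.085 ] [ 0.6475 -0.1787  0.085 ]
pocket plane .014: [0.6552 0.2091 0.014 ] [0.6466 0.2081 0.014 ]
top len 0.07332090786745946 mid [ 0.5569 -0.1581  0.1805] angle of bar in tee xy (x,y) deg -108.37240357356167
scene len 0.07864328726047992 mid [ 0.553  -0.155   0.1778] angle of bar in tee xy (x,y) deg -107.91903378818351
```

```bash
cat > fit.py <<'E'
from h import *
from scipy.optimize import least_squares
def masks(kind,n,c,rad=30):
    im=cv2.GaussianBlur(manip.get_image(n),(3,3),0).astype(int); B,G,Rr=im[...,0],im[...,1],im[...,2]
    m=((Rr>70)&(Rr>1.6*G)&(Rr>1.6*B)) if kind=="red" else (im.max(2)<75)
    k,lab,st,ce=cv2.connectedComponentsWithStats(m.astype(np.uint8))
    best=min((i for i in range(1,k) if st[i,4]>50),key=lambda i:np.hypot(*(ce[i]-c)))
    return lab==best
def feat_pts(p):
    r=cv2.convexHull(np.array(p,np.float32)); 
    u=[np.r_[np.cos(a),np.sin(a)] for a in np.arange(8)*np.pi/8]
    return np.array([f(r[:,0]@x) for x in u for f in(np.min,np.max)])
def feat_mask(m):
    ys,xs=np.nonzero(m); q=[(x+a,y+b) for x,y in zip(xs,ys) for a in(-.4,.4) for b in(-.4,.4)]
    return feat_pts(q)
E
python3 - <<'E'
from fit import *
np.set_printoptions(precision=4,suppress=True)
F={n:feat_mask(masks("red",n,c)) for n,c in(("scene",(351,137)),("top",(424,195)))}
for n in F: print(n,F[n][[0,1,8,9]])
def bar(p,n):
    T,phi,th=p[:3],p[3],-.203
    Rt=R.from_euler("z",th).as_matrix()@R.from_euler("y",-.5498).as_matrix()@R.from_euler("z",-phi).as_matrix()
    return feat_pts([proj(n,T+Rt@[a*.008,b*.038,c*.012]) for a in(-1,1) for b in(-1,1) for c in(-1,1)])
f=lambda p:np.r_[tuple(bar(p,n)-F[n] for n in F)]
s=least_squares(f,[.556,-.157,.172,.3],x_scale=[.01]*3+[.1],diff_step=1e-4,loss="soft_l1");print("tee",s.x,"rms",np.sqrt((f(s.x)**2).mean()))
G={}
for n,c in(("scene",(321,150)),("top",(424,161))):
    m=masks("black",n,c); print(n,m.sum(),cv2.boundingRect(m.astype(np.uint8))); G[n]=feat_mask(m)
a=np.arange(24)*np.pi/12
cy=lambda p,n:feat_pts([proj(n,[p[0]+.017*np.cos(t),p[1]+.017*np.sin(t),z]) for t in a for z in(.07,.12)])
g=lambda p:np.r_[tuple(cy(p,n)-G[n] for n in G)]
s=least_squares(g,[.65,-.178],x_scale=.01,diff_step=1e-4,loss="soft_l1");print("cap",s.x,"rms",np.sqrt((g(s.x)**2).mean()))
E
```

```text
scene [340.6 363.4 131.6 142.4]
top [408.6 439.4 183.6 205.4]
tee [ 0.56   -0.162   0.1698  0.2311] rms 2.381106070883119
scene 186 (316, 142, 11, 20)
top 195 (416, 153, 17, 17)
cap [ 0.653  -0.1786] rms 1.1449179623079235
```

```bash
cat >> h.py <<'E'
def row(pos,Rt):
    o=manip.observe(); R0=rot(); rv=(R0.inv()*Rt).as_rotvec()/(np.pi/4); sh=R0.inv().apply(np.array(pos)-o["eef_pos"])/.2
    print("row",np.round(np.r_[rv,sh],3).tolist(),"| eef",np.round(o["eef_pos"],4),"q",np.round(o["qpos"],2),"t",round(o["t"],2),"F",np.round(o["wrist_force"],1),"w",round(o["width"],4),"ff",round(o["finger_force"],1))
TH=-.203; LEAN=.5498; T0=np.array([.558,-.159,.170]); PHI0=.27
ZT=R.from_euler("z",TH).apply([-np.sin(LEAN),0,np.cos(LEAN)])
def teeR(phi): # tool orientation gripping bar at joint phi: tool z=-zt, tool y=-xbar
    B=(R.from_euler("z",TH)*R.from_euler("y",-LEAN)*R.from_euler("z",-phi)).as_matrix()
    z=-B[:,2]; y=-B[:,0]; return R.from_matrix(np.c_[np.cross(y,z),y,z])
def teeP(phi,back=0): return T0+ZT*(.0075*(phi-PHI0)-.0187+back)
E
python3 - <<'E'
from h import *
R0=rot();Rt=teeR(PHI0);o=manip.observe()
sl=lambda s:R0*R.from_rotvec(s*(R0.inv()*Rt).as_rotvec())
print(np.degrees((R0.inv()*Rt).as_rotvec()),teeP(PHI0,.09))
row([.235,.345,.29],sl(.5)); row([.30,.22,.30],sl(.5))
E
```

```text
[ 20.2232096  -27.16079033 -73.68936153] [ 0.52150956 -0.15148898  0.23079245]
row [0.225, -0.302, -0.819, -0.763, -0.807, -0.294] | eef [0.1221 0.5363 0.2313] q [1.19 0.26 0.02 1.33 0.   1.42] t 4.1 F [ 0.6 -0.2 -0.4] w 0.0855 ff 0.0
row [0.225, -0.302, -0.819, -1.218, -1.345, -0.344] | eef [0.1221 0.5363 0.2313] q [1.19 0.26 0.02 1.33 0.   1.42] t 4.1 F [ 0.6 -0.2 -0.4] w 0.0855 ff 0.0
```

>>> apply_moves(
  moves=[
    [0.23,-0.3,-0.82,-0.4,-0.4,-0.3,0],
    [0.23,-0.3,-0.82,-0.76,-0.8,-0.3,0],
    [0.23,-0.3,-0.82,-0.76,-0.8,-0.3,0],
    [0.23,-0.3,-0.82,-0.76,-0.8,-0.3,0],
    [0.23,-0.3,-0.82,-0.76,-0.8,-0.3,0],
    [0.23,-0.3,-0.82,-0.76,-0.8,-0.3,0],
  ],
)

```text
t: 4.85
eef_pos: [0.2347, 0.3469, 0.2913]
ee_rot: [0.105, -0.208, 0.967, -0.1]
wrist_force: [0.1, 0.6, -0.3]
width: 0.0429
finger_force: 0.0
```

```bash
python3 - <<'E'
from h import *
row([.36,.14,.30],teeR(PHI0)); row([.46,-.05,.29],teeR(PHI0))
E
```

```text
row [0.223, -0.306, -0.819, -0.128, -1.173, 0.267] | eef [0.2347 0.3469 0.2913] q [ 0.98  0.03 -0.14  1.39 -0.29  0.55] t 4.85 F [ 0.1  0.6 -0.3] w 0.0429 ff 0.0
row [0.223, -0.306, -0.819, -0.165, -2.201, 0.58] | eef [0.2347 0.3469 0.2913] q [ 0.98  0.03 -0.14  1.39 -0.29  0.55] t 4.85 F [ 0.1  0.6 -0.3] w 0.0429 ff 0.0
```

>>> apply_moves(
  moves=[
    [0.1,-0.15,-0.4,-0.05,-0.3,0.07,0],
    [0.22,-0.31,-0.82,-0.08,-0.6,0.15,0],
    [0.22,-0.31,-0.82,-0.1,-0.9,0.2,0],
    [0.22,-0.31,-0.82,-0.11,-1.0,0.23,0],
    [0.22,-0.31,-0.82,-0.11,-1.0,0.23,0],
    [0.22,-0.31,-0.82,-0.11,-1.0,0.23,0],
  ],
)

```text
t: 5.6
eef_pos: [0.3419, 0.1703, 0.2983]
ee_rot: [0.199, -0.503, 0.821, -0.184]
wrist_force: [0.2, -0.2, 0.3]
width: 0.0428
finger_force: 0.0
```

```bash
python3 - <<'E'
from h import *
row([.46,-.05,.29],teeR(PHI0)); row(teeP(PHI0,.09),teeR(PHI0))
E
```

```text
row [0.002, 0.005, 0.0, 0.75, -0.893, 0.45] | eef [0.3419 0.1703 0.2983] q [ 0.5  -0.31 -0.49  0.95 -0.34 -0.67] t 5.6 F [ 0.2 -0.2  0.3] w 0.0428 ff 0.0
row [0.002, 0.005, 0.0, 1.121, -1.192, 0.911] | eef [0.3419 0.1703 0.2983] q [ 0.5  -0.31 -0.49  0.95 -0.34 -0.67] t 5.6 F [ 0.2 -0.2  0.3] w 0.0428 ff 0.0
```

>>> apply_moves(
  moves=[
    [0,0,0,0.2,-0.2,0.1,0],
    [0,0,0,0.38,-0.45,0.22,0],
    [0,0,0,0.56,-0.67,0.34,0],
    [0,0,0,0.75,-0.89,0.45,0],
    [0,0,0,0.95,-1.0,0.68,0],
    [0,0,0,1.0,-1.0,0.7,0],
    [0,0,0,1.0,-1.0,0.7,0],
  ],
)

```text
t: 6.48
eef_pos: [0.4826, -0.11, 0.2493]
ee_rot: [0.198, -0.502, 0.822, -0.182]
wrist_force: [0.1, 0.8, -0.1]
width: 0.0428
finger_force: 0.0
```

```bash
python3 - <<'E'
from h import *
row(teeP(PHI0,.07),teeR(PHI0)); row(teeP(PHI0,.0),teeR(PHI0))
E
```

```text
row [0.008, 0.004, -0.004, 0.118, -0.19, 0.299] | eef [ 0.4826 -0.11    0.2493] q [-0.48 -0.18 -0.54  0.68  0.15 -1.54] t 6.47 F [ 0.1  0.8 -0.1] w 0.0428 ff 0.0
row [0.008, 0.004, -0.004, 0.119, -0.193, 0.649] | eef [ 0.4826 -0.11    0.2493] q [-0.48 -0.18 -0.54  0.68  0.15 -1.54] t 6.47 F [ 0.1  0.8 -0.1] w 0.0428 ff 0.0
```

>>> apply_moves(
  moves=[
    [0,0,0,0.12,-0.19,0.1,0],
    [0,0,0,0.12,-0.19,0.3,0],
    [0,0,0,0.12,-0.19,0.35,0],
    [0,0,0,0.12,-0.19,0.35,0],
    [0,0,0,0.12,-0.19,0.35,0],
  ],
)

```text
t: 7.1
eef_pos: [0.5366, -0.1527, 0.209]
ee_rot: [0.2, -0.504, 0.82, -0.185]
wrist_force: [-1.4, -0.2, 0.0]
width: 0.0428
finger_force: 0.0
```

```bash
python3 - <<'E'
from h import *
row(teeP(PHI0,.0),teeR(PHI0))
a=manip.get_image("scene");b=manip.get_image("top")
o=manip.observe();g=o["eef_pos"]
for n,im in(("scene",a),("top",b)): print(n,"tcp",proj(n,g),"grasp tgt",proj(n,T0))
c=[cv2.resize(i,(400,600),interpolation=cv2.INTER_CUBIC) for i in(a[70:220,300:400],b[110:260,370:470])]
cv2.imwrite("pics/h1.png",np.hstack(c))
E
```

```text
row [-0.001, 0.006, 0.004, 0.012, 0.004, 0.318] | eef [ 0.5366 -0.1527  0.209 ] q [-0.52 -0.04 -0.53  0.55  0.17 -1.57] t 7.1 F [-1.4 -0.2  0. ] w 0.0428 ff 0.0
scene tcp [359.48356739 128.72729315] grasp tgt [351.25113318 138.87062235]
top tcp [425.46735263 202.52398516] grasp tgt [423.73699759 195.44558471]
```

View pics/h1.png

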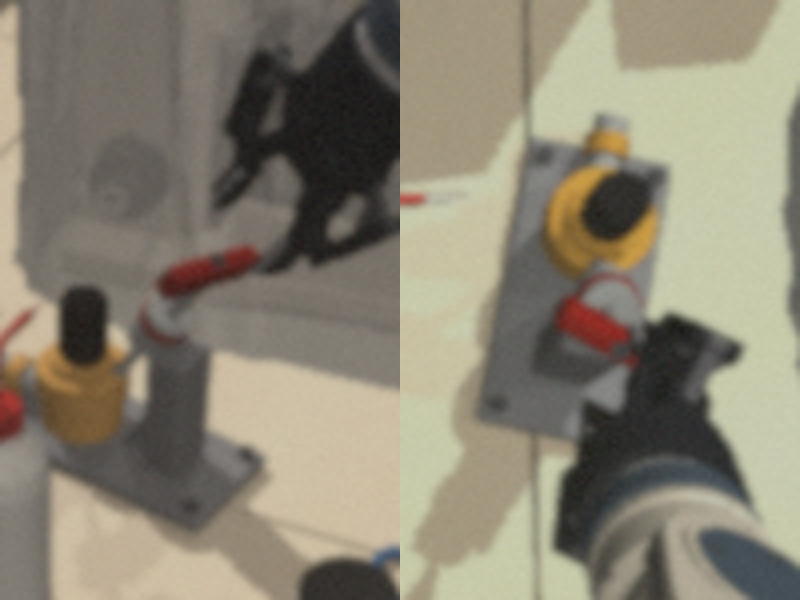

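The left half shows the finger tips at about (355,120) and (371,136). They straddle the bar's axis, with the bar centre at (351,138), as predicted. I'll descend along the tool.

>>> apply_moves(
  moves=[
    [0,0,0,0.01,0,0.1,0],
    [0,0,0,0.01,0,0.2,0],
    [0,0,0,0.01,0,0.28,0],
    [0,0,0,0.01,0,0.32,0],
    [0,0,0,0.01,0,0.32,0],
  ],
)

```text
t: 7.82
eef_pos: [0.5683, -0.1618, 0.153]
ee_rot: [0.199, -0.504, 0.82, -0.184]
wrist_force: [0.1, 0.7, 0.8]
width: 0.0427
finger_force: 0.0
```

```bash
python3 - <<'E'
from h import *
row(teeP(PHI0,.0),teeR(PHI0))
a=manip.get_image("scene");b=manip.get_image("top")
c=[cv2.resize(i,(400,600),interpolation=cv2.INTER_CUBIC) for i in(a[80:200,310:390],b[130:250,390:470])]
cv2.imwrite("pics/h2.png",np.hstack(c))
E
```

```text
row [0.001, 0.005, 0.003, -0.003, 0.002, -0.007] | eef [ 0.5683 -0.1618  0.153 ] q [-0.5   0.07 -0.58  0.39  0.16 -1.56] t 7.83 F [0.1 0.7 0.8] w 0.0427 ff 0.0
```

View pics/h2.png

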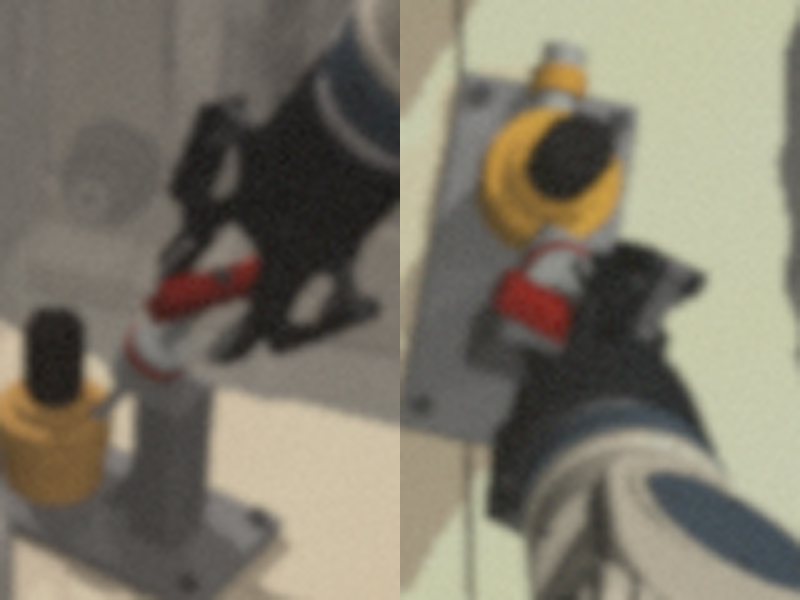

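The bar lies between the two fingers, with the tips past it. I'll close gently and check the width.

>>> apply_moves(
  moves=[
    [0,0,0,0,0,0,0.5],
    [0,0,0,0,0,0,1],
    [0,0,0,0,0,0,1],
    [0,0,0,0,0,0,1],
    [0,0,0,0,0,0,1],
  ],
  squeeze=40,
)

```text
t: 8.55
eef_pos: [0.5699, -0.1629, 0.1548]
ee_rot: [0.2, -0.503, 0.82, -0.186]
wrist_force: [5.1, -3.4, 2.1]
width: 0.0156
finger_force: 39.4
```

```bash
python3 - <<'E'
from h import *
o=manip.observe();row(teeP(PHI0),teeR(PHI0));print(o["moment"])
for ph in(.27+.7,):row(teeP(ph),teeR(ph))
E
```

```text
row [-0.005, 0.005, 0.004, -0.003, 0.015, -0.004] | eef [ 0.5699 -0.1629  0.1548] q [-0.5   0.07 -0.58  0.39  0.16 -1.56] t 8.55 F [ 5.1 -3.4  2.1] w 0.0156 ff 39.4
[-0.17367339 -0.51095809 -0.38069349]
row [-0.003, 0.006, 0.895, -0.003, 0.014, -0.03] | eef [ 0.5699 -0.1629  0.1548] q [-0.5   0.07 -0.58  0.39  0.16 -1.56] t 8.55 F [ 5.1 -3.4  2.1] w 0.0156 ff 39.4
```

>>> apply_moves(
  moves=[
    [0,0,0,0,-0.015,0,1],
    [0,0,0.18,0,-0.015,-0.005,1],
    [0,0,0.36,0,-0.015,-0.01,1],
    [0,0,0.54,0,-0.015,-0.016,1],
    [0,0,0.72,0,-0.015,-0.021,1],
    [0,0,0.9,0,-0.015,-0.026,1],
    [0,0,0.9,0,-0.015,-0.026,1],
  ],
  squeeze=80,
)

```text
t: 9.43
eef_pos: [0.5667, -0.1617, 0.1589]
ee_rot: [0.251, -0.188, 0.944, -0.103]
wrist_force: [-11.9, 5.2, 9.0]
width: 0.0151
finger_force: 80.9
```

```bash
python3 - <<'E'
from h import *
o=manip.observe();print(rot().inv().apply(o["moment"]),"tool F",rot().inv().apply(o["wrist_force"]))
ph=.27+.707;row(teeP(ph),teeR(ph))
E
```

```text
[-1.03663042  0.94658237  0.14496747] tool F [  3.53434486   5.75381398 -14.29577271]
row [0.005, 0.002, 0.001, 0.005, 0.009, -0.004] | eef [ 0.5667 -0.1617  0.1589] q [-0.5   0.07 -0.57  0.41  0.16 -0.85] t 9.43 F [-11.9   5.2   9. ] w 0.0151 ff 80.9
```

>>> apply_moves(
  moves=[
    [0,0,0.18,0.005,0.008,-0.012,1],
    [0,0,0.36,0.005,0.008,-0.018,1],
    [0,0,0.54,0.005,0.008,-0.023,1],
    [0,0,0.72,0.005,0.008,-0.028,1],
    [0,0,0.9,0.005,0.008,-0.034,1],
    [0,0,0.9,0.005,0.008,-0.034,1],
  ],
)

```text
t: 10.18
eef_pos: [0.5638, -0.1603, 0.1635]
ee_rot: [0.272, 0.15, 0.951, -0.01]
wrist_force: [11.4, 1.9, -8.5]
width: 0.0151
finger_force: 81.4
```

```bash
python3 - <<'E'
from h import *
o=manip.observe();print(rot().inv().apply(o["moment"]),"tool F",rot().inv().apply(o["wrist_force"]))
ph=.27+1.414;row(teeP(ph),teeR(ph))
E
```

```text
[-0.4445291  -0.51767074  0.28510215] tool F [-4.31060681  4.58010909 12.8960139 ]
row [0.007, 0.0, 0.002, 0.009, -0.0, -0.003] | eef [ 0.5638 -0.1603  0.1635] q [-0.5   0.06 -0.57  0.42  0.16 -0.14] t 10.18 F [11.4  1.9 -8.5] w 0.0151 ff 81.4
```

>>> apply_moves(
  moves=[
    [0,0,0.18,-0.004,0.006,-0.001,1],
    [0,0,0.36,-0.004,0.006,-0.007,1],
    [0,0,0.54,-0.004,0.006,-0.012,1],
    [0,0,0.72,-0.004,0.006,-0.017,1],
    [0,0,0.9,-0.004,0.006,-0.022,1],
    [0,0,0.9,-0.004,0.006,-0.022,1],
  ],
)

```text
t: 10.92
eef_pos: [0.5616, -0.1592, 0.168]
ee_rot: [0.258, 0.469, 0.84, 0.084]
wrist_force: [-2.1, 3.6, 1.8]
width: 0.0148
finger_force: 83.3
```

```bash
python3 - <<'E'
from h import *
o=manip.observe();print(rot().inv().apply(o["moment"]),"tool F",rot().inv().apply(o["wrist_force"]))
ph=.27+2.121;row(teeP(ph),teeR(ph))
E
```

```text
[0.39347904 0.45075837 0.20746562] tool F [ 3.28187143  1.09171081 -2.95361032]
row [0.004, -0.004, 0.005, 0.005, -0.009, -0.004] | eef [ 0.5616 -0.1592  0.168 ] q [-0.5   0.05 -0.56  0.43  0.16  0.56] t 10.93 F [-2.1  3.6  1.8] w 0.0148 ff 83.3
```

>>> apply_moves(
  moves=[
    [0,0,0.15,0,0,-0.005,1],
    [0,0,0.3,0,0,-0.01,1],
    [0,0,0.45,0,0,-0.014,1],
    [0,0,0.6,0,0,-0.019,1],
    [0,0,0.6,0,0,-0.019,1],
    [0,0,0.6,0,0,-0.019,1],
  ],
)

```text
t: 11.68
eef_pos: [0.5603, -0.1587, 0.1713]
ee_rot: [0.232, 0.651, 0.709, 0.142]
wrist_force: [2.8, 3.4, 0.4]
width: 0.0153
finger_force: 82.8
```

```bash
python3 - <<'E'
from h import *
o=manip.observe();print(rot().inv().apply(o["moment"]),"tool F",rot().inv().apply(o["wrist_force"]))
ph=.27+2.121+.471;row(teeP(ph),teeR(ph))
E
```

```text
[0.03805705 0.48226886 0.20484266] tool F [3.18187803 2.96247916 0.72855537]
row [0.003, -0.006, 0.009, -0.0, -0.013, -0.004] | eef [ 0.5603 -0.1587  0.1713] q [-0.5   0.04 -0.56  0.44  0.16  1.03] t 11.68 F [2.8 3.4 0.4] w 0.0153 ff 82.8
```

>>> apply_moves(
  moves=[
    [0,0,0.06,0,0,-0.002,1],
    [0,0,0.12,0,0,-0.004,1],
    [0,0,0.12,0,0,-0.004,1],
  ],
)

```text
t: 12.05
eef_pos: [0.56, -0.1586, 0.1719]
ee_rot: [0.225, 0.684, 0.677, 0.153]
wrist_force: [5.2, 4.1, -0.7]
width: 0.0152
finger_force: 82.2
```

```bash
python3 - <<'E'
from h import *
o=manip.observe();print(rot().inv().apply(o["moment"]),"tool F",rot().inv().apply(o["wrist_force"]))
ph=.27+2.121+.471+.094;row(teeP(ph),teeR(ph))
row(o["eef_pos"]+ZT*.1,rot())
E
```

```text
[-0.05747749  0.50027544  0.0534436 ] tool F [4.32753178 4.19384647 2.90605642]
row [0.002, -0.006, 0.009, -0.001, -0.014, -0.004] | eef [ 0.56   -0.1586  0.1719] q [-0.5   0.04 -0.56  0.44  0.16  1.12] t 12.05 F [ 5.2  4.1 -0.7] w 0.0152 ff 82.2
row [0.0, 0.0, 0.0, 0.002, 0.001, -0.5] | eef [ 0.56   -0.1586  0.1719] q [-0.5   0.04 -0.56  0.44  0.16  1.12] t 12.05 F [ 5.2  4.1 -0.7] w 0.0152 ff 82.2
```

Turned about 2.69 rad in total, and it withdrew 20 mm, matching the thread. Next I'll release and back off.

>>> apply_moves(
  moves=[
    [0,0,0,0,0,0,0.1],
    [0,0,0,0,0,0,0],
    [0,0,0,0,0,0,0],
    [0,0,0,0,0,-0.1,0],
    [0,0,0,0,0,-0.3,0],
    [0,0,0,0,0,-0.55,0],
    [0,0,0,0,0,-0.7,0],
    [0,0,0,0,0,-0.7,0],
  ],
)

```text
t: 13.05
eef_pos: [0.4878, -0.1451, 0.2937]
ee_rot: [0.227, 0.685, 0.676, 0.153]
wrist_force: [0.2, -0.5, 0.4]
width: 0.0426
finger_force: 0.0
```

```bash
python3 - <<'E'
from fit import *
np.set_printoptions(precision=4,suppress=True)
row([0,0,0],rot())
a=manip.get_image("scene");b=manip.get_image("top")
c=[cv2.resize(i,(400,600),interpolation=cv2.INTER_CUBIC) for i in(a[80:200,290:370],b[110:230,380:460])]
cv2.imwrite("pics/h3.png",np.hstack(c))
G={}
for n,c in(("scene",(321,150)),("top",(424,161))):
    m=masks("black",n,c); print(n,m.sum(),cv2.boundingRect(m.astype(np.uint8)))
for n in("scene","top"):
  for i in("cap_centre","pocket"): print(n,i,[(np.round(r["point"],1),round(r["score"],2)) for r in manip.mark_of(n,i)[:2]])
# tray pose from the mask
r=manip.masks_of("top","tray")[0]; ys,xs=np.nonzero(r["region"])
rc=cv2.minAreaRect(np.c_[xs,ys].astype(np.float32)); bx=cv2.boxPoints(rc)
print(rc,np.array([onz("top",p,.026)[:2] for p in bx]))
E
```

```text
row [0.0, 0.0, 0.0, 0.766, -2.835, -0.086] | eef [ 0.4878 -0.1451  0.2937] q [-0.57 -0.17 -0.42  0.79  0.19  1.07] t 13.05 F [ 0.2 -0.5  0.4] w 0.0426 ff 0.0
scene 182 (316, 142, 11, 19)
top 187 (416, 153, 17, 17)
scene cap_centre [(array([319. , 151.9]), 0.83)]
scene pocket [(array([252.3, 270.5]), 0.66)]
top cap_centre [(array([423.2, 163.2]), 0.79)]
top pocket [(array([265.7, 167.5]), 0.82), (array([349.1, 268.8]), 0.68)]
((261.64117431640625, 152.1352996826172), (75.16638946533203, 40.89138412475586), 77.47119140625) [[0.7737 0.2915]
 [0.7988 0.1897]
 [0.6067 0.1435]
 [0.583  0.2426]]
```

View pics/h3.png

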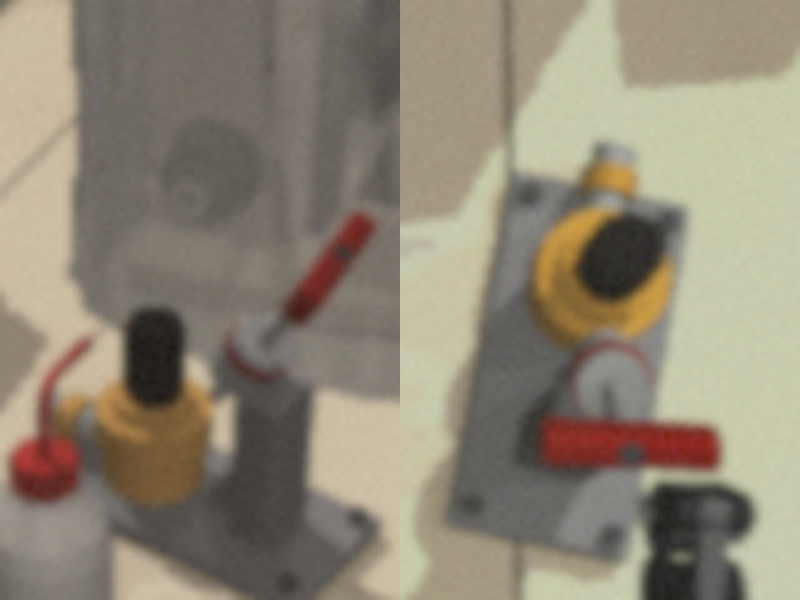

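The screw has backed well out: in the left half the bar stands at about (357,133). The cap is still seated, with its grip at (320,151). Now the cap.

```bash
cat >> h.py <<'E'
def down(yaw): # tool down, tool y at yaw
    y=np.array([np.cos(yaw),np.sin(yaw),0]); z=np.array([0,0,-1.]); return R.from_matrix(np.c_[np.cross(y,z),y,z])
E
python3 - <<'E'
from h import *
D=down(TH+np.pi/2)
row([.50,-.146,.31],D); row([.60,-.165,.30],D); row([.652,-.178,.30],D)
E
```

```text
row [0.487, 0.579, -1.712, -0.013, 0.102, -0.052] | eef [ 0.4879 -0.1447  0.2904] q [-0.57 -0.17 -0.43  0.79  0.19  1.07] t 13.5 F [-1.1  0.   0.2] w 0.0427 ff 0.0
row [0.487, 0.579, -1.712, -0.083, 0.504, 0.256] | eef [ 0.4879 -0.1447  0.2904] q [-0.57 -0.17 -0.43  0.79  0.19  1.07] t 13.5 F [-1.1  0.   0.2] w 0.0427 ff 0.0
row [0.487, 0.579, -1.712, -0.137, 0.726, 0.396] | eef [ 0.4879 -0.1447  0.2904] q [-0.57 -0.17 -0.43  0.79  0.19  1.07] t 13.5 F [-1.1  0.   0.2] w 0.0427 ff 0.0
```

>>> apply_moves(
  moves=[
    [0.07,0.08,-0.24,0,0.05,-0.03,-0.4],
    [0.14,0.16,-0.48,0,0.1,-0.05,-0.4],
    [0.2,0.24,-0.71,0,0.1,-0.05,-0.4],
    [0.27,0.32,-0.95,0,0.1,-0.05,-0.4],
    [0.27,0.32,-0.95,0,0.1,-0.05,-0.4],
  ],
)

```text
t: 14.12
eef_pos: [0.5005, -0.1439, 0.3093]
ee_rot: [0.107, 0.387, 0.913, 0.072]
wrist_force: [0.5, 0.5, -0.3]
width: 0.0597
finger_force: 0.0
```

```bash
python3 - <<'E'
from h import *
D=down(TH+np.pi/2)
row([.58,-.165,.30],D); row([.652,-.178,.28],D)
E
```

```text
row [0.215, 0.258, -0.757, -0.339, 0.191, 0.14] | eef [ 0.5005 -0.1439  0.3093] q [-0.54  0.05 -0.07  1.26  0.17  0.28] t 14.12 F [ 0.5  0.5 -0.3] w 0.0597 ff 0.0
row [0.215, 0.258, -0.757, -0.616, 0.374, 0.324] | eef [ 0.5005 -0.1439  0.3093] q [-0.54  0.05 -0.07  1.26  0.17  0.28] t 14.12 F [ 0.5  0.5 -0.3] w 0.0597 ff 0.0
```

>>> apply_moves(
  moves=[
    [0.05,0.06,-0.19,-0.17,0.1,0.07,-0.4],
    [0.11,0.13,-0.38,-0.34,0.19,0.14,-0.4],
    [0.16,0.19,-0.57,-0.48,0.28,0.23,-0.4],
    [0.215,0.258,-0.757,-0.616,0.374,0.324,-0.4],
    [0.215,0.258,-0.757,-0.616,0.374,0.324,-0.4],
    [0.215,0.258,-0.757,-0.616,0.374,0.324,-0.4],
  ],
)

```text
t: 14.88
eef_pos: [0.6514, -0.178, 0.2801]
ee_rot: [0.0, 0.104, 0.995, 0.0]
wrist_force: [0.2, -0.1, 0.5]
width: 0.0598
finger_force: 0.0
```

```bash
python3 - <<'E'
from h import *
D=down(TH+np.pi/2)
row([.652,-.178,.079],D)
a=manip.get_image("scene");b=manip.get_image("top")
c=[cv2.resize(i,(400,600),interpolation=cv2.INTER_CUBIC) for i in(a[60:210,280:380],b[70:220,370:470])]
cv2.imwrite("pics/h4.png",np.hstack(c))
E
```

```text
row [0.001, 0.001, -0.006, -0.002, -0.0, 1.006] | eef [ 0.6514 -0.178   0.2801] q [-0.39  0.48  0.49  1.58  0.   -0.18] t 14.88 F [ 0.2 -0.1  0.5] w 0.0598 ff 0.0
```

View pics/h4.png

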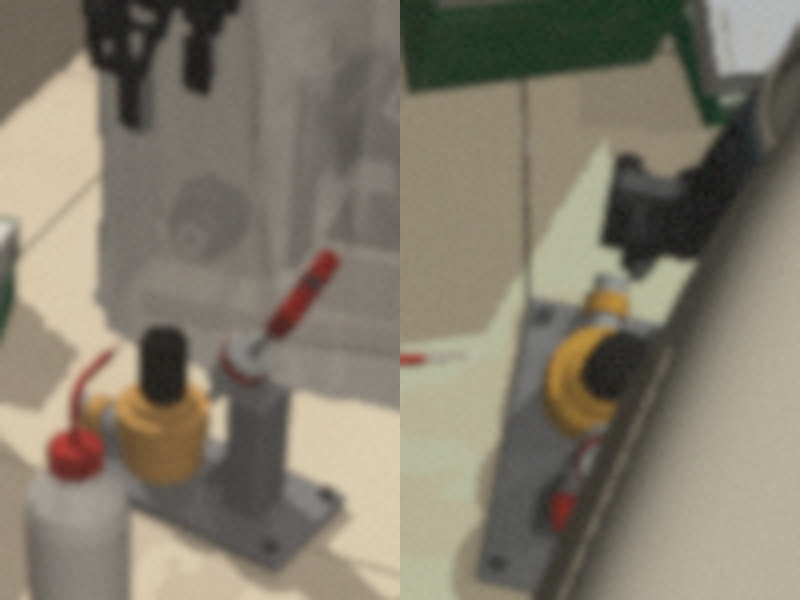

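The finger tips at (313,91) and (329,83) are centred over the cap's grip at (320,151). The T-bar sits off to the right, clear of them. Descending.

>>> apply_moves(
  moves=[
    [0,0,0,0,0,0.2,-0.4],
    [0,0,0,0,0,0.4,-0.4],
    [0,0,0,0,0,0.6,-0.4],
    [0,0,0,0,0,0.7,-0.4],
    [0,0,0,0,0,0.7,-0.4],
  ],
)

```text
t: 15.6
eef_pos: [0.6502, -0.178, 0.1414]
ee_rot: [0.001, 0.104, 0.995, 0.0]
wrist_force: [0.6, -0.0, 0.5]
width: 0.0602
finger_force: 0.0
```

>>> apply_moves(
  moves=[
    [0,0,0,0,0,0.1,-0.4],
    [0,0,0,0,0,0.2,-0.4],
    [0,0,0,0,0,0.3,-0.4],
    [0,0,0,0,0,0.3,-0.4],
  ],
)

```text
t: 16.1
eef_pos: [0.6512, -0.1782, 0.082]
ee_rot: [0.001, 0.104, 0.995, 0.0]
wrist_force: [-0.3, 0.2, -0.3]
width: 0.0598
finger_force: 0.0
```

>>> apply_moves(
  moves=[
    [0,0,0,0,0,0,0],
    [0,0,0,0,0,0,0.3],
    [0,0,0,0,0,0,1],
    [0,0,0,0,0,0,1],
    [0,0,0,0,0,0,1],
    [0,0,0,0,0,0,1],
  ],
  squeeze=40,
)

```text
t: 16.85
eef_pos: [0.6522, -0.1786, 0.0831]
ee_rot: [0.002, 0.103, 0.995, -0.0]
wrist_force: [-1.7, -1.2, 6.9]
width: 0.033
finger_force: 39.3
```

```bash
python3 - <<'E'
from h import *
o=manip.observe();print("tool F",rot().inv().apply(o["wrist_force"]),o["moment"])
row([.652,-.178,.282],down(TH+np.pi/2))
E
```

```text
tool F [ 1.39302284 -1.55826207 -6.85796903] [-0.03968519  0.2505356   0.01863355]
row [-0.0, 0.006, -0.005, -0.003, 0.002, -0.994] | eef [ 0.6522 -0.1786  0.0831] q [-0.39  0.54  0.08  1.11  0.   -0.18] t 16.85 F [-1.7 -1.2  6.9] w 0.033 ff 39.3
```

>>> apply_moves(
  moves=[
    [0,0,0,0,0,-0.03,1],
    [0,0,0,0,0,-0.07,1],
    [0,0,0,0,0,-0.12,1],
    [0,0,0,0,0,-0.25,1],
    [0,0,0,0,0,-0.45,1],
    [0,0,0,0,0,-0.7,1],
    [0,0,0,0,0,-0.9,1],
    [0,0,0,0,0,-1.0,1],
    [0,0,0,0,0,-1.0,1],
  ],
)

```text
t: 17.98
eef_pos: [0.6517, -0.1782, 0.283]
ee_rot: [0.003, 0.103, 0.995, -0.0]
wrist_force: [0.3, 0.1, -3.2]
width: 0.0333
finger_force: 40.2
```

```bash
python3 - <<'E'
from h import *
np.set_printoptions(precision=4,suppress=True)
D=down(.33+np.pi/2)
row([.62,-.03,.31],D);row([.648,.207,.30],D)
P={}
for k in range(5):
  for n in("scene","top"):
    im=manip.get_image(n)
    for r in manip.mark_of(n,"pocket")[:1]: P.setdefault(n,[]).append(r["point"])
    P.setdefault(n+"im",[]).append(im)
for n in("scene","top"):
    p=np.median(P[n],0); print(n,p,np.std(P[n],0),onz(n,p,.014))
    np.save(f"{n}_avg.npy",np.mean(P[n+"im"],0))
print(tri(np.median(P["scene"],0),np.median(P["top"],0)))
s,t=[np.load(f"{n}_avg.npy").astype(np.uint8) for n in("scene","top")]
c=[cv2.resize(i,(400,600),interpolation=cv2.INTER_CUBIC) for i in(s[195:315,210:290],t[105:225,225:305])]
cv2.imwrite("pics/tray.png",np.hstack(c))
E
```

```text
row [-0.002, 0.006, -0.684, 0.306, 0.693, -0.137] | eef [ 0.6517 -0.1782  0.283 ] q [-0.39  0.48  0.49  1.58  0.   -0.18] t 17.98 F [ 0.3  0.1 -3.2] w 0.0333 ff 40.2
row [-0.002, 0.006, -0.684, 0.413, 1.881, -0.088] | eef [ 0.6517 -0.1782  0.283 ] q [-0.39  0.48  0.49  1.58  0.   -0.18] t 17.98 F [ 0.3  0.1 -3.2] w 0.0333 ff 40.2
scene [251.95 270.4 ] [1.0825 1.4309] [0.6458 0.2104 0.014 ]
top [264.7 166.9] [ 4.2892 13.0503] [0.6537 0.2092 0.014 ]
(array([0.6517, 0.2086, 0.0101]), [array([-1.6, -0.4]), array([0.4, 1.1])])
```

View pics/tray.png

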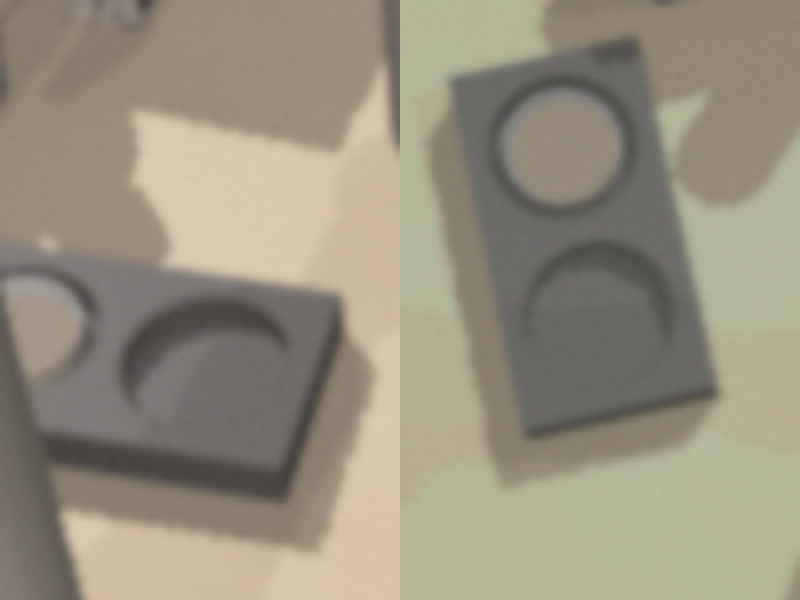

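```bash
python3 - <<'E'
from h import *
np.set_printoptions(precision=4,suppress=True)
from scipy.optimize import least_squares
tp=np.array([(50,77),(238,38),(318,388),(127,427)])/5+[224.6,104.6]
sc=np.array([(340,297),(283,472)])/5+[209.6,194.6]
Lt=np.array([(.14,.05),(.14,-.05),(-.05,-.05),(-.05,.05)])
Ls=Lt[[2,3]]
def X(p,l): c,s=np.cos(p[2]),np.sin(p[2]); return [p[0]+c*l[0]-s*l[1],p[1]+s*l[0]+c*l[1],.026]
for use in("top","both"):
    f=lambda p:np.r_[np.ravel([proj("top",X(p,l))-q for l,q in zip(Lt,tp)]),np.ravel([proj("scene",X(p,l))-q for l,q in zip(Ls,sc)])*(use=="both")]
    s=least_squares(f,[.65,.207,.24],diff_step=1e-5); print(use,s.x,s.fun)
print("rim circle",onz("top",(264.3,167.2),.026))
E
```

```text
top [0.6495 0.2072 0.2407] [-0.1455 -0.0551  0.3608 -0.6608  0.3331 -0.2314 -0.5383  0.8949  0.
 -0.     -0.     -0.    ]
both [0.6488 0.2087 0.2331] [-0.3813 -0.0248  0.1875 -0.3574 -0.4029  0.2147 -1.3448  1.054   0.5618
 -1.293  -0.5741 -1.1366]
rim circle [0.6501 0.2086 0.026 ]
```

>>> apply_moves(
  moves=[
    [0,0,-0.05,0.05,0.12,-0.13,1],
    [0,0,-0.12,0.12,0.3,-0.13,1],
    [0,0,-0.25,0.2,0.5,-0.13,1],
    [0,0,-0.4,0.3,0.75,-0.13,1],
    [0,0,-0.5,0.34,0.95,-0.13,1],
    [0,0,-0.5,0.34,0.95,-0.13,1],
    [0,0,-0.5,0.34,0.95,-0.13,1],
  ],
)

```text
t: 19.85
eef_pos: [0.6237, 0.0216, 0.307]
ee_rot: [0.001, -0.093, 0.996, -0.0]
wrist_force: [0.9, -1.0, -2.3]
width: 0.0329
finger_force: 40.6
```

```bash
python3 - <<'E'
from h import *
row([.649,.207,.28],down(.33+np.pi/2))
E
```

```text
row [-0.001, 0.002, -0.184, -0.295, 0.888, 0.135] | eef [0.6237 0.0216 0.307 ] q [-0.1   0.39  0.4   1.58 -0.   -0.29] t 19.85 F [ 0.9 -1.  -2.3] w 0.0329 ff 40.6
```

>>> apply_moves(
  moves=[
    [0,0,-0.05,-0.05,0.15,0,1],
    [0,0,-0.1,-0.12,0.4,0.02,1],
    [0,0,-0.18,-0.2,0.65,0.1,1],
    [0,0,-0.18,-0.29,0.85,0.2,1],
    [0,0,-0.18,-0.29,0.89,0.5,1],
    [0,0,-0.18,-0.29,0.89,0.7,1],
    [0,0,-0.18,-0.29,0.89,0.7,1],
    [0,0,-0.18,-0.29,0.89,0.7,1],
  ],
)

```text
t: 20.85
eef_pos: [0.6492, 0.2066, 0.1689]
ee_rot: [0.002, -0.162, 0.987, -0.0]
wrist_force: [-0.0, -0.2, -2.3]
width: 0.0329
finger_force: 40.7
```

```bash
python3 - <<'E'
from h import *
np.set_printoptions(precision=4,suppress=True)
row([.6495,.208,.10],down(.33+np.pi/2))
o=manip.observe();e=o["eef_pos"];C=e+[0,0,.002]  # expected cap centre: rim=TCP-.033, centre=+.035
P={}
for k in range(5):
  for n in("scene","top"):
    im=manip.get_image(n); P.setdefault(n+"im",[]).append(im)
    for r in manip.mark_of(n,"cap_centre")[:1]: P.setdefault(n,[]).append(r["point"])
for n in("scene","top"):
    if n in P: print(n,np.median(P[n],0),"expected",proj(n,C),"grip axis bottom",proj(n,C-[0,0,.035]))
s,t=[np.mean(P[n+"im"],0).astype(np.uint8) for n in("scene","top")]
c=[cv2.resize(i,(400,600),interpolation=cv2.INTER_CUBIC) for i in(s[195:315,210:290],t[105:225,225:305])]
cv2.imwrite("pics/tray2.png",np.hstack(c))
f=lambda n,X,o,sh:(proj(n,X)-o+.4)*5+sh
th=np.arange(36)*np.pi/18
E
```

```text
row [-0.001, 0.005, -0.006, -0.002, 0.006, 0.345] | eef [0.6492 0.2066 0.1689] q [ 0.19  0.5   0.24  1.31 -0.   -0.14] t 20.85 F [-0.  -0.2 -2.3] w 0.0329 ff 40.7
scene [243. 219.] expected [243.2454 219.4661] grip axis bottom [245.2815 231.5157]
top [387.7 187.3] expected [257.3834 152.8334] grip axis bottom [259.4388 156.7612]
```

View pics/tray2.png

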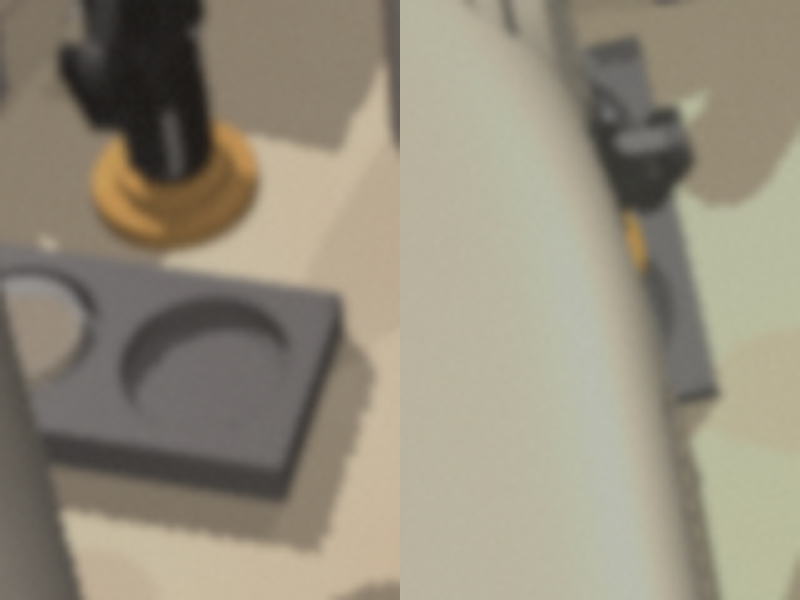

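The left half shows the held cap's flange centred at about (244.5,229), within 1 px of prediction, above and behind the empty pocket at (251,268). I'll lower it to just above the tray and check again.

>>> apply_moves(
  moves=[
    [0,0,0,0,0.006,0.12,1],
    [0,0,0,0,0.006,0.25,1],
    [0,0,0,0,0.006,0.38,1],
    [0,0,0,0,0.006,0.47,1],
    [0,0,0,0,0.006,0.47,1],
    [0,0,0,0,0.006,0.47,1],
  ],
)

```text
t: 22.6
eef_pos: [0.6483, 0.2087, 0.0739]
ee_rot: [0.001, -0.163, 0.987, -0.0]
wrist_force: [0.4, -0.1, -2.8]
width: 0.0329
finger_force: 40.7
```

```bash
python3 - <<'E'
from h import *
np.set_printoptions(precision=4,suppress=True)
row([.6495,.208,.05],down(.33+np.pi/2))
o=manip.observe();e=o["eef_pos"]
s=np.mean([manip.get_image("scene") for k in range(5)],0).astype(np.uint8)
a=np.arange(60)*np.pi/30
u=cv2.resize(s[225:315,210:290],None,fx=6.6,fy=6.6,interpolation=cv2.INTER_CUBIC)
v=u.copy()
def circ(c,r,z,col):
    p=np.array([(proj("scene",[c[0]+r*np.cos(t),c[1]+r*np.sin(t),z])-[210,225]+.5)*6.6-.5 for t in a])
    cv2.polylines(v,[p.round().astype(int)],True,col,1)
circ(e,.034,e[2]-.033,(0,255,0)); circ((.6495,.208),.0375,.026,(255,0,0)); circ(e,.034,e[2]-.033+.012,(0,255,0))
cv2.imwrite("pics/tray3.png",cv2.resize(np.hstack([u,v]),(800,450)))
E
```

```text
row [-0.001, 0.004, -0.004, -0.004, -0.005, 0.12] | eef [0.6483 0.2087 0.0739] q [ 0.19  0.55  0.08  1.1  -0.   -0.14] t 22.6 F [ 0.4 -0.1 -2.8] w 0.0329 ff 40.7
```

View pics/tray3.png

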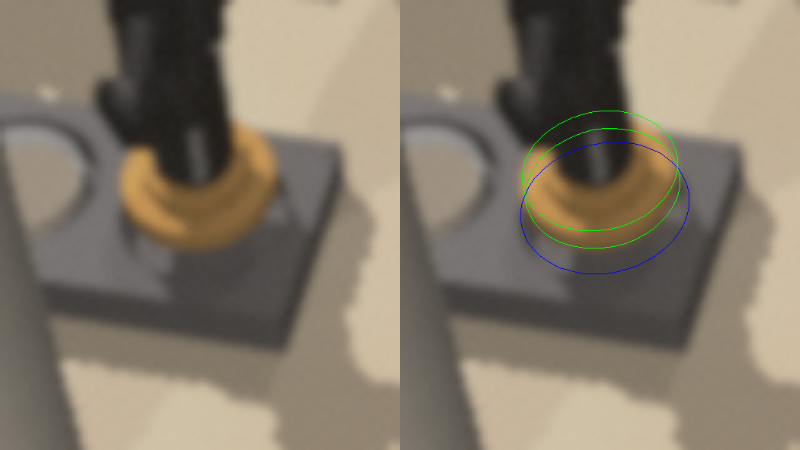

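The predicted outlines (green for the cap, blue for the pocket) lie on the real ones to about half a pixel. I'll lower slowly.

>>> apply_moves(
  moves=[
    [0,0,0,-0.003,-0.003,0.03,1],
    [0,0,0,-0.003,-0.003,0.06,1],
    [0,0,0,-0.003,-0.003,0.08,1],
    [0,0,0,-0.003,-0.003,0.09,1],
    [0,0,0,-0.003,-0.003,0.1,1],
    [0,0,0,-0.003,-0.003,0.1,1],
  ],
)

```text
t: 23.6
eef_pos: [0.6487, 0.2082, 0.0529]
ee_rot: [0.001, -0.163, 0.987, -0.0]
wrist_force: [-1.2, 0.4, -2.3]
width: 0.0331
finger_force: 40.7
```

>>> apply_moves(
  moves=[
    [0,0,0,0,0,0.01,1],
    [0,0,0,0,0,0.018,1],
    [0,0,0,0,0,0.024,1],
    [0,0,0,0,0,0.024,1],
  ],
)

```text
t: 24.1
eef_pos: [0.6486, 0.2082, 0.0481]
ee_rot: [0.001, -0.163, 0.987, -0.0]
wrist_force: [0.2, 0.2, -2.5]
width: 0.0335
finger_force: 40.7
```

>>> apply_moves(
  moves=[
    [0,0,0,0,0,0.004,1],
    [0,0,0,0,0,0.007,1],
    [0,0,0,0,0,0.007,1],
  ],
)

```text
t: 24.48
eef_pos: [0.6487, 0.2082, 0.0472]
ee_rot: [0.001, -0.163, 0.987, -0.0]
wrist_force: [-2.3, -0.3, 1.7]
width: 0.0332
finger_force: 41.3
```

Contact is at the expected height (TCP 47 mm). Releasing.

>>> apply_moves(
  moves=[
    [0,0,0,0,0,0,1],
    [0,0,0,0,0,0,0.15],
    [0,0,0,0,0,0,0],
    [0,0,0,0,0,0,-0.2],
    [0,0,0,0,0,0,-0.3],
    [0,0,0,0,0,0,-0.3],
  ],
  squeeze=20,
)

```text
t: 25.22
eef_pos: [0.6487, 0.2082, 0.0468]
ee_rot: [0.001, -0.163, 0.987, -0.0]
wrist_force: [-0.3, -0.0, 0.0]
width: 0.0555
finger_force: 0.0
```

>>> apply_moves(
  moves=[
    [0,0,0,0,0,-0.05,-0.3],
    [0,0,0,0,0,-0.15,-0.3],
    [0,0,0,0,0,-0.3,-0.3],
    [0,0,0,0,0,-0.55,-0.3],
    [0,0,0,0,0,-0.8,-0.3],
    [0,0,0,0,0,-1.0,-0.3],
    [0,0,0,0,0,-1.0,-0.3],
  ],
)

```text
t: 26.1
eef_pos: [0.6493, 0.2085, 0.2514]
ee_rot: [0.004, -0.163, 0.987, -0.0]
wrist_force: [1.2, -0.1, -0.1]
width: 0.0555
finger_force: 0.0
```

```bash
python3 - <<'E'
from fit import *
np.set_printoptions(precision=4,suppress=True)
row([.5,.15,.28],rot())
s=manip.get_image("scene")
cv2.imwrite("pics/end.png",cv2.resize(s[90:390,200:440],(640,800))[:600])
for n in("scene",):
  for i in("wash_bottle","staining_jar","stain_red","tape","petri","cap_centre"): print(i,[(np.round(r["point"],1),round(r["score"],2)) for r in manip.mark_of(n,i)[:1]])
print("cap expected",proj("scene",[.649,.208,.049]))
F=feat_mask(masks("red","scene",(357,130)))
def bar(p):
    T=T0+np.array([.0021,-.0014,.0023])+ZT*.0075*(p[0]-PHI0)
    Rt=(R.from_euler("z",TH)*R.from_euler("y",-LEAN)*R.from_euler("z",-p[0])).as_matrix()
    return feat_pts([proj("scene",T+[p[1],p[2],0]+Rt@[a*.008,b*.038,c*.012]) for a in(-1,1) for b in(-1,1) for c in(-1,1)])
q=least_squares(lambda p:bar(p)-F,[2.9,0,0],x_scale=[.1,.01,.01],diff_step=1e-4);print("phi",q.x,np.sqrt((q.fun**2).mean()))
E
```

```text
row [0.0, 0.0, 0.0, 0.799, -0.037, -0.15] | eef [0.6493 0.2085 0.2514] q [ 0.19  0.49  0.42  1.5  -0.   -0.14] t 26.1 F [ 1.2 -0.1 -0.1] w 0.0555 ff 0.0
wash_bottle [(array([304., 213.]), 0.72)]
staining_jar [(array([383.8, 243.7]), 0.63)]
stain_red [(array([247.5, 349.5]), 0.64)]
tape [(array([249.3, 351.8]), 0.69)]
petri [(array([213.8, 264. ]), 0.76)]
cap_centre [(array([251.1, 260.6]), 0.78)]
cap expected [249.6299 259.1786]
phi [ 2.9522 -0.0002 -0.0045] 2.413261270165581
```

View pics/end.png

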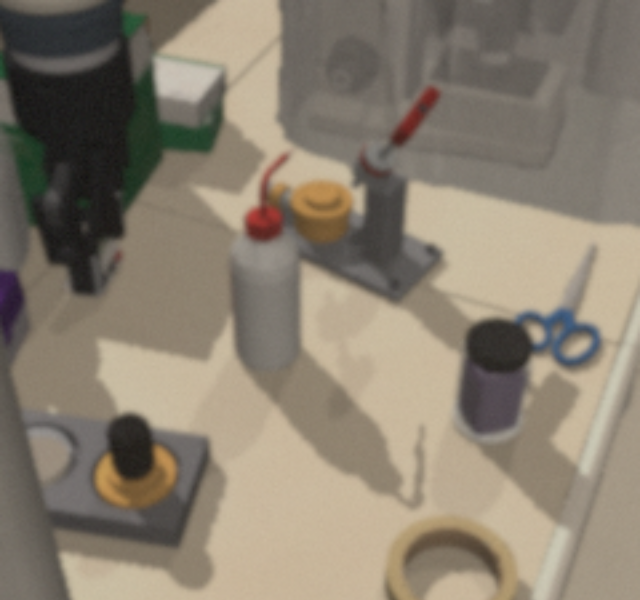

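The cap stands upright, seated in the near pocket at about (251,260). The seat is bare, the screw is open at about 2.95 rad, and all the loose things stand where they were.

```bash
python3 -c "
from workcell import manip
print(manip.job_done())"
```

```text
the job is handed in; nothing more can be done
None
```

The job is handed in at about 26 s: the screw was loosened clockwise to about 2.95 rad (stop at 3.0), the cap was lifted off and stands rim down in the tray's near pocket, and the last picture showed nothing around it shifted or toppled.

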